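# Clamp the turned shaft in the inspection fixture

## Task

Clamp the turned shaft that lies in the V-block for measuring: push the steel clamp strap sideways with a finger until it is fully home against its stop pin, over the shaft. Only then push the raised cam lever all the way down, so that the pad under the strap bears on the shaft. Nothing needs picking up: leave the shaft lying where it is in its V-block and do not shift the gauges and the jar standing nearby.

Things in the scene. Friction and masses are not known exactly. Their poses are not given: they have to be found in the camera images.
- fixture: Fixed inspection fixture, position and yaw vary. Aluminium plate 170 (x) x 200 (y) x 15 mm; origin at the centre of its underside, on the table, z up. On it: dark V-block 70 x 61 mm, 62 mm high, centred at y = +50 mm, holding the shaft along x; the stud carrying the strap at y = -60 mm; the stop pin, 14 mm in diameter, 108 mm high, at x = +21.5, y = -5 mm.
- clamp_strap (a joint): Angle (rad) of the steel strap about the vertical stud. 0: fully home, along fixture +y over the shaft, against the stop pin (hard stop). Positive: swung away anticlockwise seen from above; at pi/2 it points along fixture -x. Starts at 1.1 to 1.7, limit 1.9. Friction about 0.35 N m (3 N at the nose): it stays where left.
- strap_pivot (a point): Point on the stud axis about which the strap turns, at the strap's half height (about 107 mm above the table at the start, 101 mm when clamped). The round boss here is 38 mm wide; two dark fork plates, holding the lever, reach 145 mm above the table.
- strap_nose (a point): Middle of the strap's free end face, 140 mm from the stud axis, at half height. The strap is 28 mm wide and 18 mm thick all along. With the lever raised a spring holds it up, underside 97 to 100 mm above the table; the lever's cam lowers it to 92 mm when fully down.
- cam_lever (a joint): Angle (rad) of the cam lever on the strap above the stud. It turns with the strap, in the upright plane along the strap's middle. 0: fully down (hard stop), level, pointing away from the nose; positive: raised, pi/2 would be straight up. Starts at 1.1 to 1.4, limit 1.5. Friction about 0.35 N m (4 N at the grip): it stays where left.
- lever_pivot (a point): Axis of the cam lever, crossing the stud axis, 132 mm above the table.
- lever_tip (a point): Free end of the cam lever, on its middle line, 110 mm from its axis. The outer 48 mm is a black grip 20 mm wide and 14 mm thick (7 mm either side of the middle line); inside it the steel lever is 14 mm wide and 10 mm thick; on the axis is an off-centre cam 26 mm in diameter.
- clamp_pad: Round black pad, 18 mm in diameter, under the strap 110 mm from the stud axis. It goes down with the strap as the lever closes: 2 to 5 mm above the shaft with the lever raised, touching it at about 0.75 rad, pressing with about 9 N through a spring when fully down. Origin 10 mm above its lower face.
- shaft: Turned steel shaft, loose in the V-block: 30 mm in diameter over the middle 100 mm, with thinner ends, 150 mm long in all, about 0.6 kg. Origin at its middle on its axis, 60 mm above the table; its x axis lies along it. Its top is 75 mm above the table. To be left in place.
- ring_gauge_mid (a point): Bystander: steel ring gauge lying flat, 60 mm in diameter, 22 mm high; point at its centre, half-way up.
- plug_gauge_mid (a point): Bystander: dark plug gauge standing upright, up to 34 mm in diameter, 66 mm high; point at its centre, half-way up.
- cleaner_jar_mid (a point): Bystander: small clear jar with a white cap, 48 mm in diameter, 62 mm high; point at its centre, half-way up.
Mind the look-alikes: they are no part of the job. There is more than one size of the shaft; the job needs the middle-sized.

How it is judged (in metres and radians):
On the way, in this order (a step that is already met when the one before it is completed fails the run):
1. the strap is fully home over the shaft while the cam lever is still raised (value of joint clamp_strap below 0.06 rad and value of joint cam_lever above 0.8 rad), for 0.2 s.
2. the cam lever is fully down, the strap is home and the pad presses on the shaft (value of joint clamp_strap below 0.06 rad and value of joint cam_lever below 0.12 rad and contact force between clamp_pad and shaft above 4 N), for 0.2 s.
At the end, for the whole second after the job is handed in: The strap is home within 0.06 rad of its stop, the cam lever is down within 0.12 rad, the pad presses on the shaft with more than 4 N, the shaft is within 8 mm and each bystander within 15 mm of where it started (all of step 2 and distance of shaft from where it was at the start of the episode below 0.008 m and distance of each of ring_gauge_mid, plug_gauge_mid, cleaner_jar_mid from where it was at the start of the episode below 0.015 m); the robot touches nothing.
It fails at once if the cam lever was pushed down before the strap was home (value of joint clamp_strap above 0.15 rad and value of joint cam_lever below 0.7 rad).
It fails at once if the shaft was shifted or lifted (distance of shaft from where it was at the start of the episode above 0.008 m).
It fails at once if a bystander was shifted or lifted (distance of any of ring_gauge_mid, plug_gauge_mid, cleaner_jar_mid from where it was at the start of the episode above 0.015 m).
It also fails if it takes over 54 s, if anything falls off the work surface, if the arm or the gripper's body presses on something with over 40 N, if the wrist force passes 120 N, or if a joint passes its speed limit or range.

## Robot

A 6-joint arm with a two-finger parallel gripper is mounted at the origin on the work surface. World frame = base frame: x ahead of the robot, y to its left, z up, the work surface at z = 0. Lengths are in mm, angles in rad, forces in N, time in s.
With the tool pointing down it reaches from about 375 to 750 mm from the base axis. Payload 9 kg.
Tool frame: the origin (TCP) lies at the very end of the fingers, on their centre line; the grasp point (between the pads) lies 19 mm behind it; x points along the fingers, z is the direction in which the jaws open and shut, and the axes are right-handed (so a half turn about x gives the same grasp; the last joint's range is limited). The gripper opens to 85 mm and grips with 20 to 120 N. Pads are 22 mm wide; open, the fingers measure 114 mm over their backs; the gripper's body (76 mm by 85 mm) begins 54 mm behind the grasp point. The pads swing forward as they close: fully open they stand 13 mm farther back than shut.
Start: joints at [-1.462, 0.104, 0.097, 1.564, 0, 1.353], TCP at [192.619, -568.273, 231.331] pointing down, gripper open.
Joint ranges: [-2.99, 2.99], [-0.84, 1.86], [-1.1, 1.16], [-1.84, 2.11], [-1.51, 1.56], [-3.14, 3.14]. Speed limits (rad/s): [2.22, 2.22, 2.57, 3.14, 3.14, 3.14].

## Interface

Orientations are given as [roll, pitch, yaw] about the fixed x, y, z axes, in that order (R = Rz(yaw) Ry(pitch) Rx(roll)).
In Python, from plant import ctrl, vision, close_job gives the robot as it stands.
- The arm moves only by the tool play_rows, never from a script. Its argument "plan" is a list of rows, each a list of 3 entries, a list of its own where there are three numbers: the shift along the tool's x, y, z each as a share of 20 mm, from -1 to 1, then the turn, a rotation vector about the tool's x, y, z each as a share of 6 degrees, from -1 to 1, then the gripper's target within -1 to 1 (shut at 1, half-way at 0, fully open at -1). In form: [[[dx, dy, dz], [wx, wy, wz], grip], ...]. A call has 1 to 8 rows; each row shifts and turns the pose as measured when the row begins, along the tool's axes as they then stand; what a row does not reach is not made up. A row lasts 1/10 s, in which the tool goes at most 50 mm and 8.59 degrees, less where a joint would pass 70% of its speed; a pose out of reach is approached as far as the arm can. A call with a number of a shift or a turn outside -1 to 1 is refused whole. A call with a gripper value outside its range is refused whole. The fingers move at their own pace and stop on an object; "grip_force" is the grip in N (left out, the last holds). Time passes only in rows, so rows that do not move let the fingers close. It gives the time, the measured TCP pose, the force and the opening at its end, in the units of the state.
- ctrl.get_obs(): the state, without advancing time (a new reading comes with each control period).
- vision.snapshot(name): name is "side" or "top" or "wrist"; returns (picture, depth): 384x512x3 uint8, red, green, blue; 384x512 float32, mm along the optical axis (not along the pixel's ray), 0 where there is no reading.
- vision.camera_model(name): a dict with "fx", "fy", "cx", "cy" (pixels), "position" and "attitude" of the camera in the world; the wrist camera has in their place "hand_eye" (4x4, takes a point from camera to tool coordinates, whose origin is the TCP and whose axes are the tool frame's). Camera axes: x right, y down, z forward; pixel columns grow to the right and rows downward; lengths in mm; the calibration is good to about 2 mm. A picture is of the moment at which its call begins: read the wrist's pose just before it. camera_model takes no time and is no camera call.
- close_job(): hands the job in, once; it reports no verdict.
The state is a dict: "t": time; "qpos": joint angles; "qd": joint speeds; "tau": joint torques, N m; "eef_pos": TCP position; "ee_rot": TCP orientation; "wrist_force": force on the tool from outside, world axes, zero at the start; "torque": the same for the moment, N m; "gripper_width": finger opening in mm.
Only numpy, scipy, OpenCV 4.12 (cv2) and the standard library are available. Lean on these libraries where they do the work, as an engineer would, in place of code of your own. Each camera call takes 0.05 s, during which the arm holds its last target.

## Working session

There is one attempt and no reset: what is moved stays moved. The work goes in short steps, Python scripts to look and compute and a tool call to move; the robot and the scene stay as the last step left them, time stands still between calls to the robot, and variables do not carry over. Pictures are saved under pics/ and viewed, and the job is handed in when it is done.

Besides the shell and the picture viewer there is one more tool, called after "Request:" by a JSON object that holds its "method" and its "body". play_rows: Moves the arm, as the interface text tells. Its arguments: {"type":"object","properties":{"plan":{"type":"array"},"grip_force":{"type":"number"}},"required":["plan"]}

```bash
mkdir -p pics; ls
python3 - <<'E'
from plant import ctrl, vision
import cv2, numpy as np
print(ctrl.get_obs())
for n in ("top","side"):
    p,d=vision.snapshot(n); cv2.imwrite(f"pics/{n}0.png",p[:,:,::-1]); np.save(f"pics/{n}0.npy",d); print(n,vision.camera_model(n))
print(vision.camera_model("wrist"))
E
```

```text
pics
{'t': 0.0, 'qpos': array([-1.46171805e+00,  1.04681774e-01,  9.64527655e-02,  1.56394150e+00,
        1.42252505e-05,  1.35310529e+00]), 'qd': array([ 0.00067748, -0.00070078,  0.00078305, -0.00111128, -0.00025456,
        0.00070662]), 'tau': array([ 3.60190657e-03, -5.56931877e+01,  5.03649652e+01,  1.68527820e-02,
       -2.15240998e-04,  1.08810891e-06]), 'eef_pos': array([ 192.56971804, -567.88297991,  230.52353134]), 'ee_rot': array([2.91355016, 1.56942208, 1.66952314]), 'wrist_force': array([-0.10475843,  0.62975077,  0.38691807]), 'torque': array([-0.01758545,  0.00967263,  0.00475575]), 'gripper_width': 85.10335673732766}
top {'fx': 424.9493962114927, 'fy': 424.9493962114927, 'cx': 255.83792008710068, 'cy': 187.54005890053423, 'position': array([450.21028595,  62.80538833, 868.47116104]), 'attitude': array([-2.96264266, -0.01570045, -1.54990825])}
side {'fx': 493.55019502519906, 'fy': 493.55019502519906, 'cx': 251.66334744452521, 'cy': 202.21708383312287, 'position': array([549.50107957, 565.0255969 , 701.9812369 ]), 'attitude': array([-2.44411379, -0.01680039, -3.05512066])}
{'fx': 289.4493121481991, 'fy': 289.4493121481991, 'cx': 251.00303747201485, 'cy': 187.5333278296732, 'hand_eye': array([[ 1.36938872e-04, -2.97258342e-01,  9.54797078e-01,
        -1.43236374e+02],
       [-8.96865254e-04, -9.54796739e-01, -2.97258108e-01,
         7.58982511e+01],
       [ 9.99999588e-01, -8.15618133e-04, -3.97349467e-04,
        -1.05736181e-01],
       [ 0.00000000e+00,  0.00000000e+00,  0.00000000e+00,
         1.00000000e+00]])}
```

View pics/top0.png

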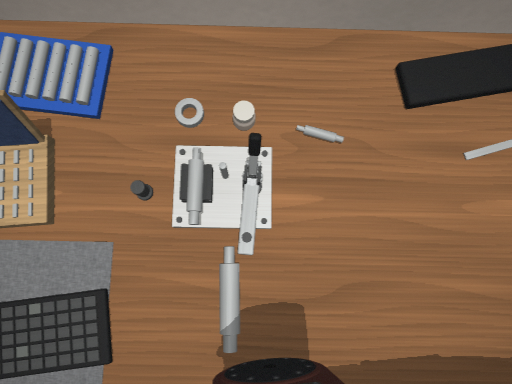

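View pics/side0.png

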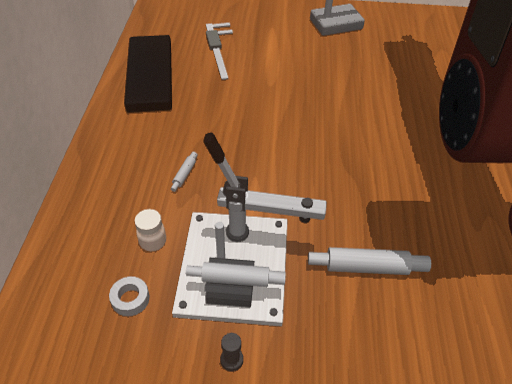

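```bash
cat > h.py <<'E'
import numpy as np, cv2
from scipy.spatial.transform import Rotation as R
from plant import ctrl, vision
def cam(n):
    m=vision.camera_model(n); return m, R.from_euler('xyz',m['attitude']).as_matrix(), np.array(m['position'])
def ray(n,u,v):
    m,A,p=cam(n); return p, A@np.array([(u-m['cx'])/m['fx'],(v-m['cy'])/m['fy'],1])
def atz(n,u,v,z):
    p,r=ray(n,u,v); return p+r*(z-p[2])/r[2]
def cloud(n,d):
    m,A,p=cam(n); v,u=np.mgrid[:d.shape[0],:d.shape[1]]
    P=np.stack([(u-m['cx'])/m['fx']*d,(v-m['cy'])/m['fy']*d,d],-1)
    return P@A.T+p
def tri(*obs):
    M=np.zeros((3,3));b=np.zeros(3)
    for n,u,v in obs:
        p,r=ray(n,u,v); r=r/np.linalg.norm(r); Q=np.eye(3)-np.outer(r,r); M+=Q;b+=Q@p
    x=np.linalg.solve(M,b); return x
E
python3 - <<'E'
from h import *
for n,(x0,x1,y0,y1),s in (("top",(120,320,85,265),4),("side",(100,350,120,376),3)):
    p=cv2.imread(f"pics/{n}0.png"); cv2.imwrite(f"pics/{n}0c.png",cv2.resize(p[y0:y1,x0:x1],None,fx=min(s,3),fy=min(s,3),interpolation=cv2.INTER_CUBIC) if n=="top" else cv2.resize(p[y0:y0+200,x0:x1],None,fx=3,fy=3,interpolation=cv2.INTER_CUBIC))
d=np.load("pics/top0.npy"); C=cloud("top",d)
for u,v in [(176,147),(271,147),(272,226),(174,226),(300,250),(195,185),(250,210),(254,140),(247,245),(223,165),(260,185)]:
    print(u,v,C[v,u].round(1))
E
```

```text
176 147 [686.4 219.8  14.4]
271 147 [691.6  22.9  13.7]
272 226 [528.1  17.9   3.9]
174 226 [522.7 214.9  14.7]
300 250 [481.  -39.5   1.5]
195 185 [596.  168.7  75.7]
250 210 [545.3  63.4 118.8]
254 140 [640.8  59.6 231.2]
247 245 [483.7  67.2 114.1]
223 165 [628.6 114.8 108. ]
260 185 [608.1  44.5  26.7]
```

View pics/top0c.png

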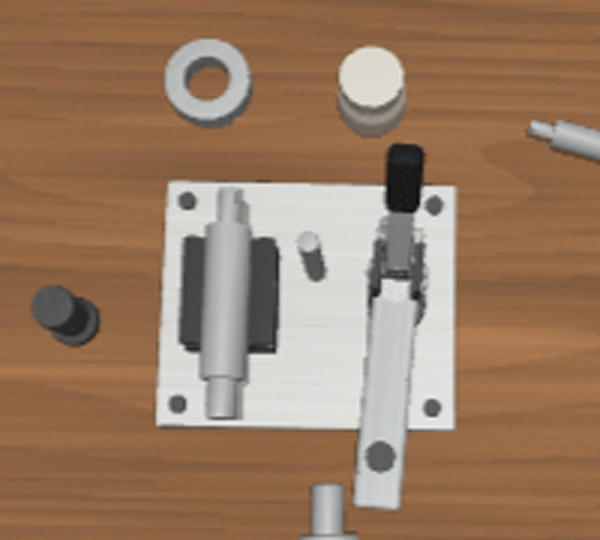

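View pics/side0c.png

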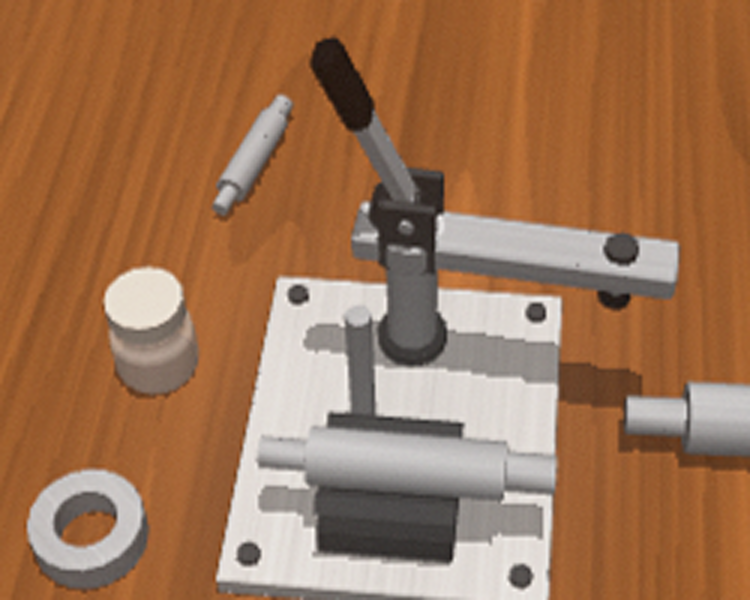

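Run:
```python
from h import *
T=lambda x,y:(x/3+120-.33,y/3+85-.33); S=lambda x,y:(x/3+100-.33,y/3+120-.33)
c=np.array([atz("top",*T(*q),15) for q in [(168,182),(456,186),(455,429),(157,426)]]);print(c.round(1))
o=c.mean(0); ey=(c[0]+c[3]-c[1]-c[2]); yaw1=np.arctan2(-ey[0],ey[1]); ex=c[0]+c[1]-c[2]-c[3]; yaw2=np.arctan2(ex[1],ex[0]); print("o",o.round(1),yaw1,yaw2)
yaw=(yaw1+yaw2)/2
W=lambda x,y:(o[:2]+R.from_euler('z',yaw).as_matrix()[:2,:2]@[x,y])
st=W(0,-60);print("stud",st,"pin",W(21.5,-5),"shaft",W(0,50))
print("pin tri",tri(("top",*T(309,241)),("side",*S(359,316))))
n=tri(("top",*T(378,507)),("side",*S(673,255)));print("nose top",n)
# more: side corners of the end top edge
n2=atz("top",*T(378,507),116);print(n2, "strap ang",np.arctan2(n2[1]-st[1],n2[0]-st[0])-np.pi/2-yaw, np.hypot(*(n2[:2]-st)))
tip=tri(("top",*T(405,148)),("side",*S(328,42)));print("tip",tip)
for nm,t,s in (("jar",(372,78),(147,294)),("ring",(207,82),(88,513)),("plug",(53,307),None)):
    print(nm, atz("top",*T(*t),{"jar":62,"ring":22,"plug":66}[nm]), tri(("top",*T(*t)),("side",*S(*s))) if s else '')
```

```text
[[689.8 220.6  15. ]
 [692.   21.5  15. ]
 [523.7  19.8  15. ]
 [521.3 218.7  15. ]]
o [606.7 120.2  15. ] 0.011565122206620681 0.010601853625158418
stud [607.34893797  60.17178594] pin [628.23803806 115.40669789] shaft [606.12977926 170.16502961]
pin tri [628.3549906  115.70092493 105.47831739]
nose top [469.42729794  69.00518396 116.28114186]
[468.56863503  69.16878708 116.        ] strap ang 1.4949743392214372 139.07163087614785
tip [646.4889808   59.01163055 238.25672356]
jar [751.42966119  80.6931676   62.        ] [750.44031784  80.68500064  63.51075706]
ring [760.37900277 196.17340411  22.        ] [760.2460015  195.78022813  24.40519277]
plug [591.2827732  279.70727007  66.        ]
```

```bash
cat >> h.py <<'E'
def st(goal=None):
    o=ctrl.get_obs(); A=R.from_euler('xyz',o['ee_rot']).as_matrix(); print('t',round(o['t'],2),'pos',o['eef_pos'].round(1),'F',o['wrist_force'].round(1),'w',round(o['gripper_width'],1)); print(A.round(3))
    if goal is not None: print('tool shift/20:',(A.T@(np.array(goal)-o['eef_pos'])/20).round(2))
E
python3 -c "
from h import *
st([497,10,235])"
```

```text
t 0.1 pos [ 192.6 -568.   230.6] F [-0.7 -0.9  0.3] w 85.3
[[-0.     0.947  0.321]
 [ 0.001  0.321 -0.947]
 [-1.     0.    -0.001]]
tool shift/20: [ -0.19  23.69 -22.48]
```

Request:
{"method": "play_rows", "body": {"plan": [[[0,0.7,-0.7],[1,0,0],1],[[0,0.7,-0.8],[1,0,0],1],[[0,0.6,-0.9],[1,0,0],1],[[0,0.5,-1],[0.1,0,0],1],[[0,0.5,-1],[0,0,0],1],[[0,0.5,-1],[0,0,0],1],[[0,0.5,-1],[0,0,0],1],[[0,0.5,-1],[0,0,0],1]]}}

```text
t: 0.9
eef_pos: [273.0, -407.2, 226.5]
ee_rot: [-2.91, 1.563, 1.787]
wrist_force: [0.4, -0.8, -0.0]
gripper_width: -0.5
```

Request:
{"method": "play_rows", "body": {"plan": [[[0,0.5,-1],[0,0,0],1],[[0,0.5,-1],[0,0,0],1],[[0,0.5,-1],[0,0,0],1],[[0,0.5,-1],[0,0,0],1],[[0,0.5,-1],[0,0,0],1],[[0,0.5,-1],[0,0,0],1],[[0,0.5,-1],[0,0,0],1],[[0,0.5,-1],[0,0,0],1]]}}

```text
t: 1.7
eef_pos: [357.4, -240.3, 225.3]
ee_rot: [-2.824, 1.559, 1.872]
wrist_force: [0.2, -0.4, -0.1]
gripper_width: -0.3
```

```bash
python3 -c "
from h import *
st([497,0,235])"
```

```text
t 1.7 pos [ 357.4 -240.3  225.3] F [ 0.2 -0.4 -0.1] w -0.3
[[-0.004  1.    -0.017]
 [ 0.012 -0.017 -1.   ]
 [-1.    -0.004 -0.012]]
tool shift/20: [ -0.37   6.78 -12.13]
```

Request:
{"method": "play_rows", "body": {"plan": [[[0,0.55,-1],[0,0,0],1],[[0,0.55,-1],[0,0,0],1],[[0,0.55,-1],[0,0,0],1],[[0,0.55,-1],[0,0,0],1],[[0,0.55,-1],[0,0,0],1],[[0,0.55,-1],[0,0,0],1],[[0,0.55,-1],[0,0,0],1],[[0,0.55,-1],[0,0,0],1]]}}

```text
t: 2.5
eef_pos: [450.0, -73.7, 224.7]
ee_rot: [-2.698, 1.556, 1.998]
wrist_force: [0.4, -0.1, -0.7]
gripper_width: -0.3
```

Request:
{"method": "play_rows", "body": {"plan": [[[0,0.55,-1],[0,0,0],1],[[0,0.55,-1],[0,0,0],1],[[0,0.55,-1],[0,0,0],1],[[0,0.55,-0.5],[0,0,0],1],[[1,0,0],[0,0,0],1],[[1,0,0],[0,0,0],1],[[1,0,0],[0,0,0],1],[[0,0,0],[0,0,0],1]]}}

```text
t: 3.3
eef_pos: [496.1, 3.4, 161.3]
ee_rot: [-2.573, 1.553, 2.128]
wrist_force: [-0.8, -0.1, 0.3]
gripper_width: -0.5
```

Run:
```python
from h import *
st([497,15,95])
p,d=vision.snapshot("side"); cv2.imwrite("pics/s1.png",p[:,:,::-1])
```

```text
t 3.3 pos [496.1   3.4 161.3] F [-0.8 -0.1  0.3] w -0.5
[[-0.009  1.    -0.012]
 [ 0.015 -0.012 -1.   ]
 [-1.    -0.01  -0.015]]
tool shift/20: [ 3.32  0.07 -0.53]
```

View pics/s1.png

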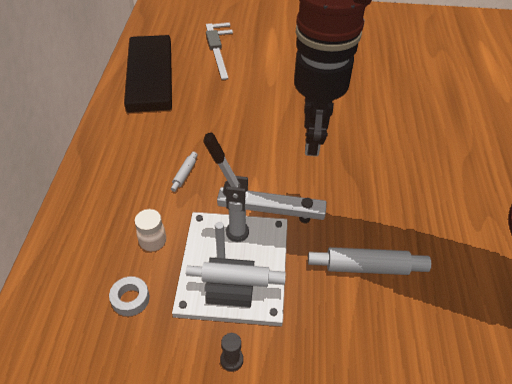

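Request:
{"method": "play_rows", "body": {"plan": [[[1,0,0],[0,0,0],1],[[1,0,0],[0,0,0],1],[[1,0,0],[0,0,0],1],[[0.5,0,0],[0,0,0],1],[[0,0,0],[0,0,0],1]]}}

```text
t: 3.85
eef_pos: [499.3, 3.0, 97.2]
ee_rot: [-3.088, 1.558, 1.612]
wrist_force: [-0.6, -0.3, 0.9]
gripper_width: 0.1
```

Run:
```python
import numpy as np
# path: strap ang phi (from fixture y), contact radius r=108, finger circle R 15 -> center on trailing side
yaw=.011; s=np.array([607.3,60.2])
for phi in np.arange(1.5,-.11,-.1):
    a=phi+yaw+np.pi/2; d=np.array([np.cos(a),np.sin(a)]); n=np.array([np.cos(a+np.pi/2),np.sin(a+np.pi/2)])
    h=14+ (14.5*abs(n[1])+11*abs(n[0]) if 1 else 0)
    print(round(phi,2),(s+108*d+n*h).round(0))
```

```text
1.5 [498.  38.]
1.4 [496.  48.]
1.3 [495.  58.]
1.2 [495.  69.]
1.1 [496.  80.]
1.0 [499.  90.]
0.9 [502. 101.]
0.8 [507. 111.]
0.7 [513. 121.]
0.6 [520. 131.]
0.5 [528. 139.]
0.4 [537. 147.]
0.3 [547. 154.]
0.2 [558. 160.]
0.1 [569. 165.]
-0.0 [581. 168.]
-0.1 [591. 170.]
```

Request:
{"method": "play_rows", "body": {"plan": [[[0.2,0,-0.9],[0,0,0],1],[[0.1,0,-0.7],[0,0,0],1],[[0,0,-0.6],[0,0,0],1],[[0,0,-0.6],[0,0,0],1],[[0,0,-0.6],[0,0,0],1],[[0,0,0],[0,0,0],1]]}}

```text
t: 4.45
eef_pos: [502.6, 72.9, 97.0]
ee_rot: [2.67, 1.561, 1.085]
wrist_force: [-0.9, -1.0, -0.1]
gripper_width: 0.5
```

Run:
```python
from h import *
st([495,69,94])
p,d=vision.snapshot("side"); cv2.imwrite("pics/s2.png",p[:,:,::-1])
```

```text
t 4.45 pos [502.6  72.9  97. ] F [-0.9 -1.  -0.1] w 0.5
[[ 0.004  1.    -0.014]
 [ 0.008 -0.014 -1.   ]
 [-1.     0.004 -0.008]]
tool shift/20: [ 0.15 -0.38  0.2 ]
```

View pics/s2.png

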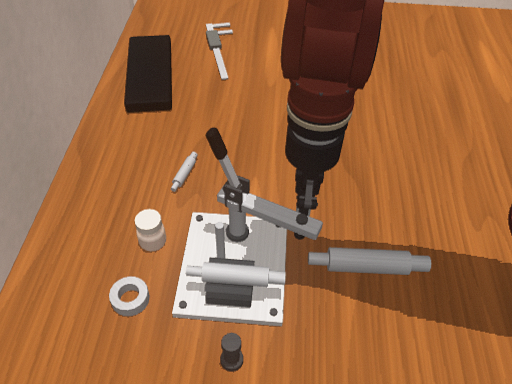

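Request:
{"method": "play_rows", "body": {"plan": [[[0.15,0,-0.6],[0,0,0],1],[[0.1,0,-0.6],[0,0,0],1],[[0.1,0.2,-0.6],[0,0,0],1],[[0,0.3,-0.6],[0,0,0],1],[[0,0.3,-0.5],[0,0,0],1],[[0,0.3,-0.4],[0,0,0],1],[[0,0,0],[0,0,0],1]]}}

```text
t: 5.2
eef_pos: [527.5, 133.5, 90.9]
ee_rot: [2.91, 1.555, 1.339]
wrist_force: [-0.1, -1.3, 0.3]
gripper_width: -0.1
```

Run:
```python
from h import *
st([528,139,94])
p,d=vision.snapshot("side"); cv2.imwrite("pics/s3.png",p[:,:,::-1])
```

```text
t 5.2 pos [527.5 133.5  90.9] F [-0.1 -1.3  0.3] w -0.1
[[ 0.004  1.    -0.   ]
 [ 0.016 -0.    -1.   ]
 [-1.     0.004 -0.016]]
tool shift/20: [-0.15  0.02 -0.28]
```

View pics/s3.png

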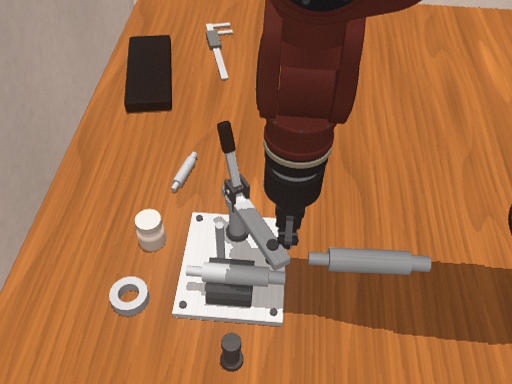

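Request:
{"method": "play_rows", "body": {"plan": [[[-0.1,0.5,-0.5],[0,0,0],1],[[0,0.5,-0.4],[0,0,0],1],[[0,0.5,-0.3],[0,0,0],1],[[0,0.5,-0.2],[0,0,0],1],[[0,0.4,-0.2],[0,0,0],1],[[0,0,0],[0,0,0],1]]}}

```text
t: 5.85
eef_pos: [572.6, 152.2, 91.5]
ee_rot: [-2.969, 1.538, 1.767]
wrist_force: [0.2, -0.0, 0.5]
gripper_width: -0.0
```

Run:
```python
from h import *
st([581,168,94])
```

```text
t 5.85 pos [572.6 152.2  91.5] F [ 0.2 -0.   0.5] w -0.0
[[-0.006  1.     0.023]
 [ 0.032  0.023 -0.999]
 [-0.999 -0.006 -0.033]]
tool shift/20: [-0.1   0.44 -0.78]
```

Small steps in +x to the stop, watching force.

Request:
{"method": "play_rows", "body": {"plan": [[[0,0.3,0],[0,0,0],1],[[0,0.25,0],[0,0,0],1],[[0,0.2,0],[0,0,0],1],[[0,0,0],[0,0,0],1]]}}

```text
t: 6.25
eef_pos: [581.9, 153.3, 89.6]
ee_rot: [-2.646, 1.532, 2.09]
wrist_force: [-2.1, -0.0, -0.8]
gripper_width: -0.2
```

Run:
```python
from h import *
st()
for n in ("top","side"):
    p,d=vision.snapshot(n); cv2.imwrite(f"pics/{n}4.png",cv2.resize(p[85:265,120:320] if n=="top" else p[120:320,100:350],None,fx=3,fy=3,interpolation=2)[:,:,::-1])
```

```text
t 6.25 pos [581.9 153.3  89.6] F [-2.1 -0.  -0.8] w -0.2
[[-0.019  1.     0.023]
 [ 0.034  0.024 -0.999]
 [-0.999 -0.019 -0.034]]
```

View pics/side4.png

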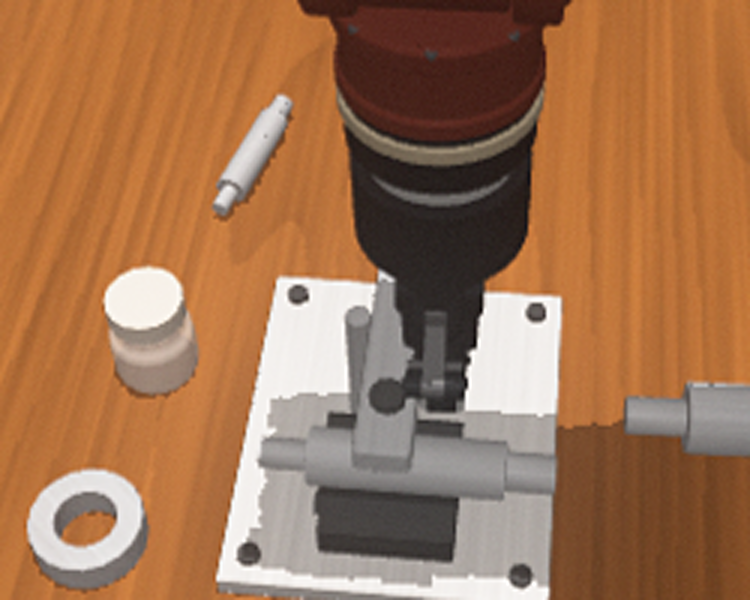

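View pics/top4.png

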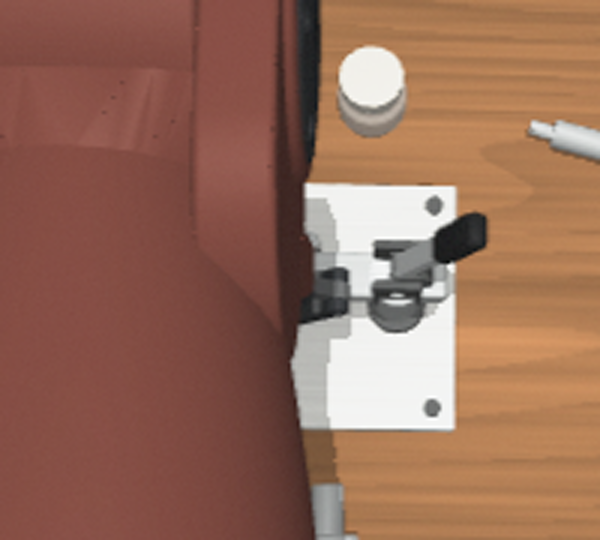

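Request:
{"method": "play_rows", "body": {"plan": [[[-0.1,0.2,0],[0,0,0],1],[[-0.1,0.2,0],[0,0,0],1],[[0,0.1,0],[0,0,0],1]]}}

```text
t: 6.65
eef_pos: [582.0, 153.4, 88.7]
ee_rot: [-2.279, 1.518, 2.457]
wrist_force: [-9.4, -0.7, 6.1]
gripper_width: -0.1
```

Request:
{"method": "play_rows", "body": {"plan": [[[-0.1,0.3,0],[0,0,0],1],[[-0.1,0.3,0],[0,0,0],1],[[-0.1,0.3,0],[0,0,0],1]]}}

```text
t: 6.95
eef_pos: [582.6, 153.5, 88.1]
ee_rot: [-1.968, 1.486, 2.768]
wrist_force: [-29.6, -2.2, 6.7]
gripper_width: 0.1
```

Run:
```python
from h import *
st()
for n in ("side",):
    p,d=vision.snapshot(n); cv2.imwrite(f"pics/{n}5.png",cv2.resize(p[120:320,100:350],None,fx=3,fy=3,interpolation=2)[:,:,::-1])
```

```text
t 6.95 pos [582.6 153.5  88.1] F [-29.6  -2.2   6.7] w 0.1
[[-0.079  0.997  0.023]
 [ 0.031  0.025 -0.999]
 [-0.996 -0.078 -0.033]]
```

View pics/side5.png

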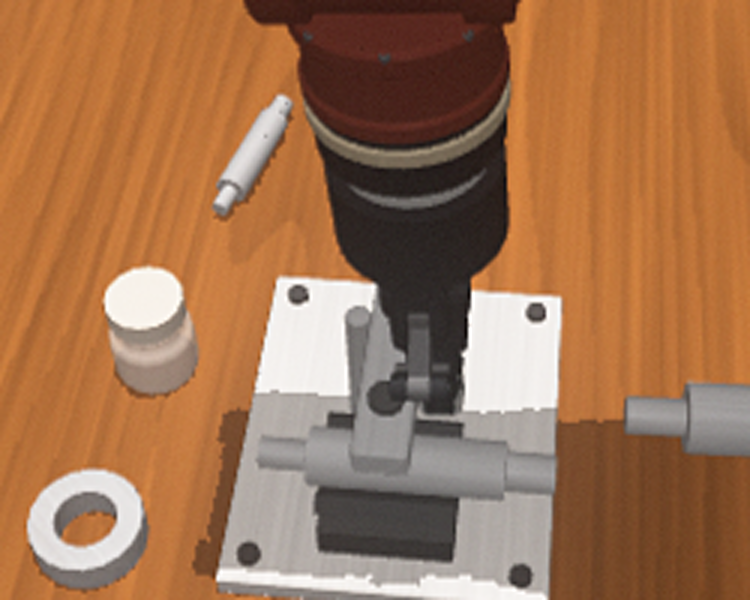

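Request:
{"method": "play_rows", "body": {"plan": [[[0,-0.5,0],[0,0,0],1],[[0,-0.6,0],[0,-0.3,0.7],1],[[-0.5,-0.3,0],[0,0,0],1],[[-1,0,0],[0,0,0],1],[[-1,0,0],[0,0,0],1],[[-1,0,0],[0,0,0],1],[[-1,0,0],[0,0,0],1],[[-1,0,0],[0,0,0],1]]}}

```text
t: 7.8
eef_pos: [554.0, 145.7, 202.8]
ee_rot: [-2.02, 1.557, 2.721]
wrist_force: [0.1, 0.7, -0.9]
gripper_width: 0.0
```

Request:
{"method": "play_rows", "body": {"plan": [[[-1,0,0],[0,0,0],1],[[-0.6,0,0],[0,0,0],1],[[0,0,0],[0,0,0],1]]}}

```text
t: 8.1
eef_pos: [559.3, 145.0, 245.1]
ee_rot: [-3.081, 1.564, 1.657]
wrist_force: [0.2, 0.1, 0.1]
gripper_width: -0.5
```

Run:
```python
from h import *
st([607,85,219])
for n in ("top","side"):
    p,d=vision.snapshot(n); cv2.imwrite(f"pics/{n}6.png",cv2.resize(p[85:265,120:320] if n=="top" else p[120:320,100:350],None,fx=3,fy=3,interpolation=2)[:,:,::-1])
```

```text
t 8.1 pos [559.3 145.  245.1] F [0.2 0.1 0.1] w -0.5
[[-0.001  1.     0.026]
 [ 0.007  0.026 -1.   ]
 [-1.    -0.    -0.007]]
tool shift/20: [1.28 2.31 3.07]
```

View pics/side6.png

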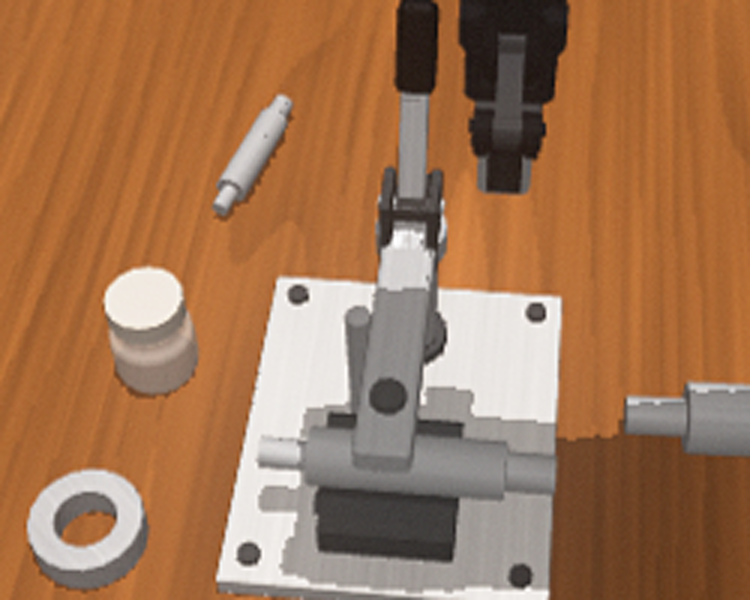

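View pics/top6.png

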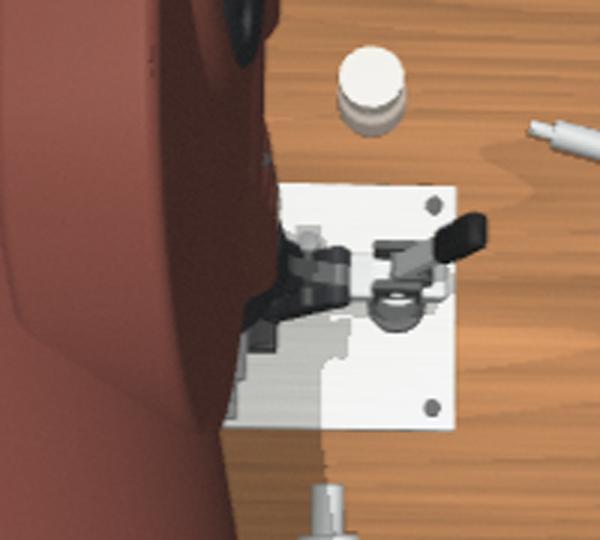

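Run:
```python
from h import *
T=lambda x,y:(x/3+120-.33,y/3+85-.33); S=lambda x,y:(x/3+100-.33,y/3+120-.33)
n=atz("side",*S(385,459),116); b=atz("side",*S(408,270),116); print(n,b)
s=np.array([607.3,60.2]); d=n[:2]-s; print("phi",np.arctan2(d[1],d[0])-np.pi/2-.011)
e1=atz("side",*S(357,456),116);e2=atz("side",*S(376,290),116);f1=atz("side",*S(411,460),116);f2=atz("side",*S(424,290),116);print(e1,e2,f1,f2)
print("tip",tri(("top",*T(478,216)),("side",*S(417,0))), atz("top",*T(478,218),238))
```

```text
[603.68342969 204.7774397  116.        ] [605.15637882  92.16117132 116.        ]
phi 0.01400954684997514
[616.719449   204.42433712 116.        ] [619.79825497 106.67656663 116.        ] [591.70652985 204.15258648 116.        ] [595.74432942 104.26919477 116.        ]
tip [610.62839722  21.12264749 235.1257264 ] [612.20607939  20.85862382 238.        ]
```

Request:
{"method": "play_rows", "body": {"plan": [[[0,0.8,0.5],[0,0,0],1],[[0,0.8,0.5],[0,0,0],1],[[0.4,0.8,0.5],[0,0,0],1],[[0.4,0,0.5],[0,0,0],1],[[0.4,0,0.5],[0,0,0],1],[[0,0,0],[0,0,0],1]]}}

```text
t: 8.8
eef_pos: [607.4, 94.6, 212.7]
ee_rot: [-2.301, 1.558, 2.438]
wrist_force: [-0.3, 0.0, 0.8]
gripper_width: -0.1
```

Run:
```python
from h import *
st([609,55,219])
```

```text
t 8.8 pos [607.4  94.6 212.7] F [-0.3  0.   0.8] w -0.1
[[-0.009  1.     0.026]
 [ 0.008  0.026 -1.   ]
 [-1.    -0.009 -0.008]]
tool shift/20: [-0.33  0.02  1.98]
```

Request:
{"method": "play_rows", "body": {"plan": [[[-0.1,0,0.8],[0,0,0],1],[[-0.1,0,0.8],[0,0,0],1],[[0,0,0.6],[0,0,0],1],[[0.1,0,0.6],[0,0,0],1],[[0.2,0,0.5],[0,0,0],1],[[0,0,0],[0,0,0],1]]}}

```text
t: 9.4
eef_pos: [607.8, 24.9, 211.1]
ee_rot: [-2.525, 1.556, 2.214]
wrist_force: [-0.7, 0.6, 0.1]
gripper_width: -0.2
```

Run:
```python
from h import *
st([609,17,200])
p,d=vision.snapshot("side"); cv2.imwrite("pics/s7.png",p[:,:,::-1])
```

```text
t 9.4 pos [607.8  24.9 211.1] F [-0.7  0.6  0.1] w -0.2
[[-0.009  1.     0.027]
 [ 0.011  0.027 -1.   ]
 [-1.    -0.008 -0.012]]
tool shift/20: [0.55 0.06 0.4 ]
```

View pics/s7.png

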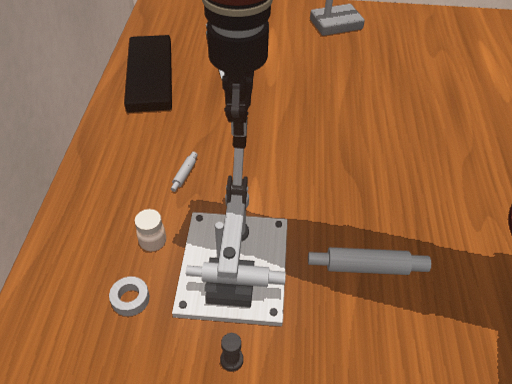

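Request:
{"method": "play_rows", "body": {"plan": [[[0.5,0,0.5],[0,0,0],1],[[0.6,0,0.5],[0,0,0],1],[[0.6,0,0.4],[0,0,0],1],[[0.6,0,0.3],[0,0,0],1],[[0.6,0,0.2],[0,0,0],1],[[0,0,0],[0,0,0],1]]}}

```text
t: 10.05
eef_pos: [610.2, -15.0, 156.8]
ee_rot: [-2.955, 1.566, 1.786]
wrist_force: [-0.7, -0.3, -0.2]
gripper_width: 0.1
```

Run:
```python
from h import *
st([609,-14,150])
```

```text
t 10.05 pos [610.2 -15.  156.8] F [-0.7 -0.3 -0.2] w 0.1
[[-0.001  1.     0.029]
 [ 0.005  0.029 -1.   ]
 [-1.    -0.001 -0.005]]
tool shift/20: [ 0.34 -0.06 -0.05]
```

Request:
{"method": "play_rows", "body": {"plan": [[[0.4,0,0],[0,0,0],1],[[0.3,0,0],[0,0,0],1],[[0.2,0,0],[0,0,0],1],[[0,0,0],[0,0,0],1]]}}

```text
t: 10.45
eef_pos: [611.6, -17.0, 142.0]
ee_rot: [1.02, 1.567, -0.522]
wrist_force: [-0.6, -0.1, 0.3]
gripper_width: 0.2
```

Run:
```python
from h import *
st([609,-14,139])
```

```text
t 10.45 pos [611.6 -17.  142. ] F [-0.6 -0.1  0.3] w 0.2
[[ 0.003  1.     0.029]
 [-0.002  0.029 -1.   ]
 [-1.     0.003  0.002]]
tool shift/20: [ 0.15 -0.13 -0.15]
```

Request:
{"method": "play_rows", "body": {"plan": [[[0.15,-0.1,0],[0,0,0],1],[[0.15,-0.1,0],[0,0,0],1],[[0.15,0,0],[0,0,0],1],[[0.15,0,0],[0,0,0],1]]}}

```text
t: 10.85
eef_pos: [612.0, -17.5, 137.9]
ee_rot: [1.229, 1.554, -0.312]
wrist_force: [-9.9, 1.3, 23.0]
gripper_width: -0.0
```

Request:
{"method": "play_rows", "body": {"plan": [[[0.2,0,0],[0,0,0],1],[[0.15,0,0],[0,0,0],1],[[0.1,0,0],[0,0,0],1]]}}

```text
t: 11.15
eef_pos: [613.6, -17.4, 138.4]
ee_rot: [1.209, 1.545, -0.33]
wrist_force: [-7.7, 0.6, 10.2]
gripper_width: -0.3
```

Run:
```python
from h import *
st()
for n in ("top","side"):
    p,d=vision.snapshot(n); cv2.imwrite(f"pics/{n}8.png",cv2.resize(p[85:265,120:320] if n=="top" else p[120:320,100:350],None,fx=3,fy=3,interpolation=2)[:,:,::-1])
```

```text
t 11.15 pos [613.6 -17.4 138.4] F [-7.7  0.6 10.2] w -0.3
[[ 0.024  0.999  0.032]
 [-0.008  0.032 -0.999]
 [-1.     0.024  0.009]]
```

View pics/side8.png

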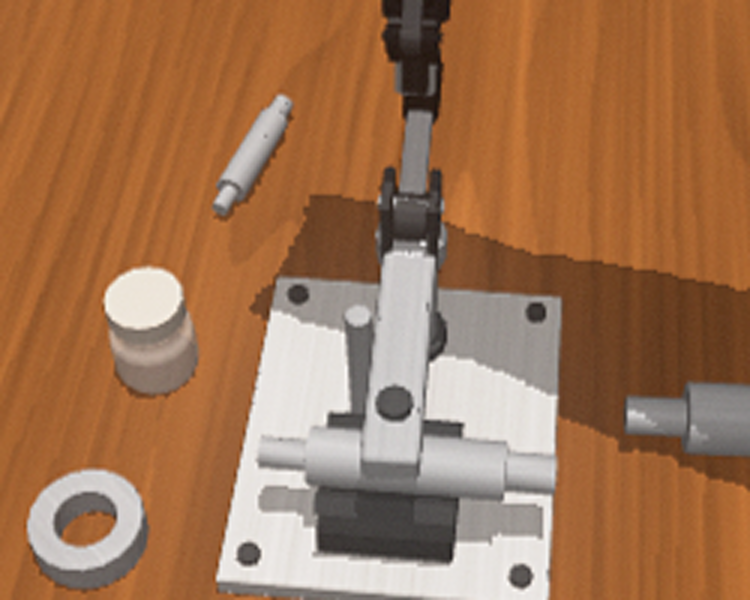

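```bash
python3 - <<'E'
from h import *
S=lambda x,y:(x/3+100-.33,y/3+120-.33)
s=np.array([607.3,60.2])
n=atz("side",*S(391,464),110); d=n[:2]-s; print(n,"phi",np.arctan2(d[1],d[0])-np.pi/2-.011)
for a,b in (((364,463),(382,262)),((420,465),(433,262))):
    e1=atz("side",*S(*a),110);e2=atz("side",*S(*b),110);print(e1,e2,np.arctan2(*(e2-e1)[:2])*-1, )
E
python3 - <<'E'
import cv2
a=cv2.imread('pics/side6.png')[270:500,300:480];b=cv2.imread('pics/side8.png')[270:500,300:480]
cv2.imwrite('pics/cmp.png',cv2.resize(cv2.hconcat([a,b]),None,fx=2.2,fy=2.2))
E
```

```text
[601.15044516 203.50700892 110.        ] phi 0.031885441623820024
[613.685677   204.18217698 110.        ] [619.66352653  83.36506176 110.        ] -3.092154471705582
[587.69488019 202.74230234 110.        ] [593.43477757  80.72615254 110.        ] -3.094585196405088
```

View pics/cmp.png

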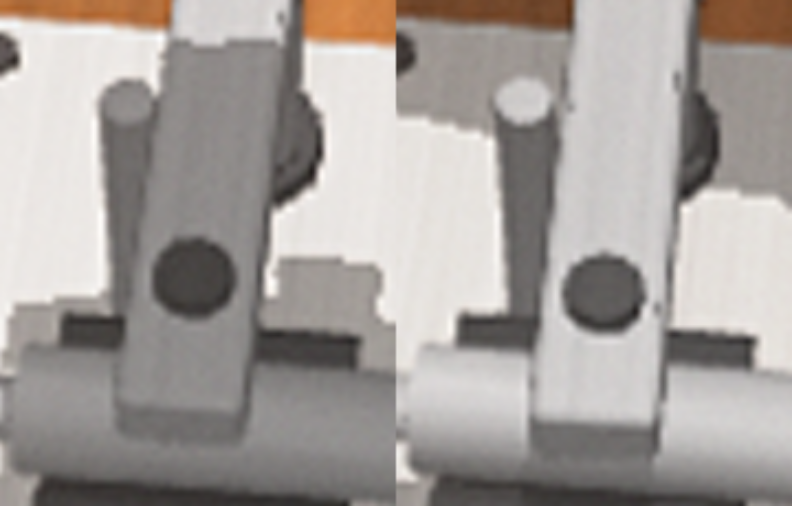

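View pics/top8.png

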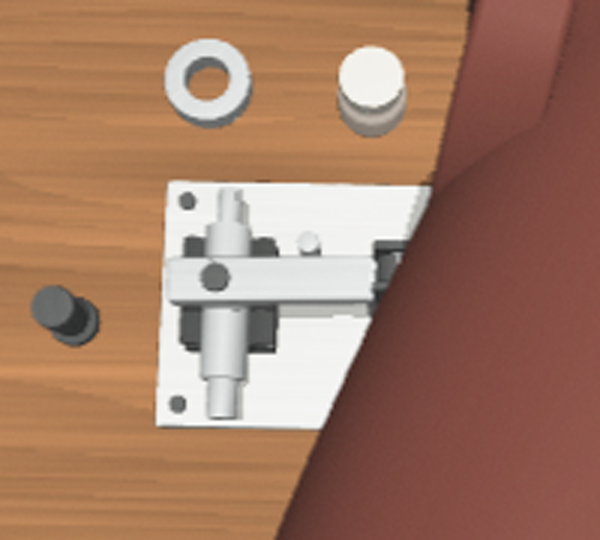

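Request:
{"method": "play_rows", "body": {"plan": [[[-0.6,-0.2,0],[0,0,0],1],[[-1,0,0],[0,0,-0.2],1],[[-1,0,0],[0,0,0],1],[[-1,0,-0.5],[0,0,0],1],[[-1,-0.3,-1],[0,0,0],1],[[-1,-1,-1],[0,0,0],1],[[0,-1,-1],[0,0,0],1],[[0,-1,-1],[0,0,0],1]]}}

```text
t: 12.05
eef_pos: [537.9, 73.0, 255.3]
ee_rot: [0.414, 1.561, -1.127]
wrist_force: [0.2, 0.1, 0.3]
gripper_width: -0.2
```

Run:
```python
from h import *
st([560,150,200])
for n in ("top","side"):
    p,d=vision.snapshot(n); cv2.imwrite(f"pics/{n}9.png",cv2.resize(p[85:265,120:320] if n=="top" else p[120:320,100:350],None,fx=3,fy=3,interpolation=2)[:,:,::-1])
```

```text
t 12.05 pos [537.9  73.  255.3] F [0.2 0.1 0.3] w -0.2
[[ 0.004  1.     0.03 ]
 [-0.009  0.03  -1.   ]
 [-1.     0.004  0.009]]
tool shift/20: [ 2.74  1.21 -3.84]
```

View pics/side9.png

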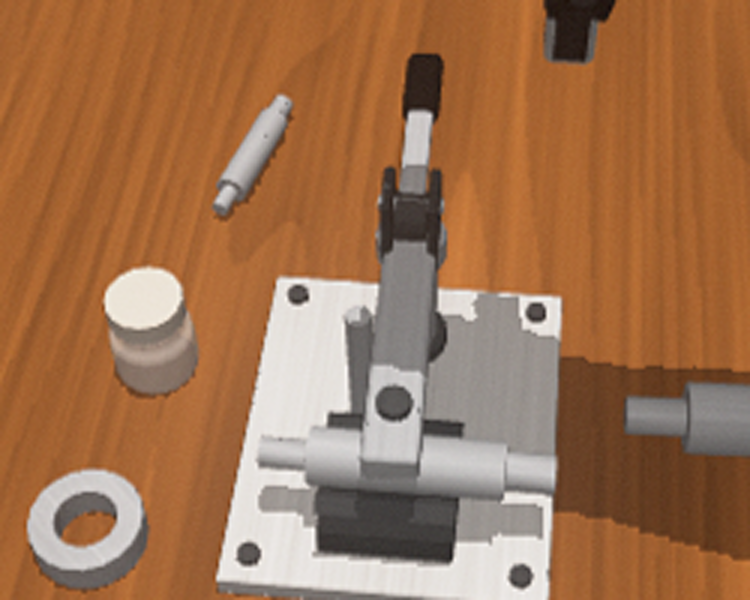

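View pics/top9.png

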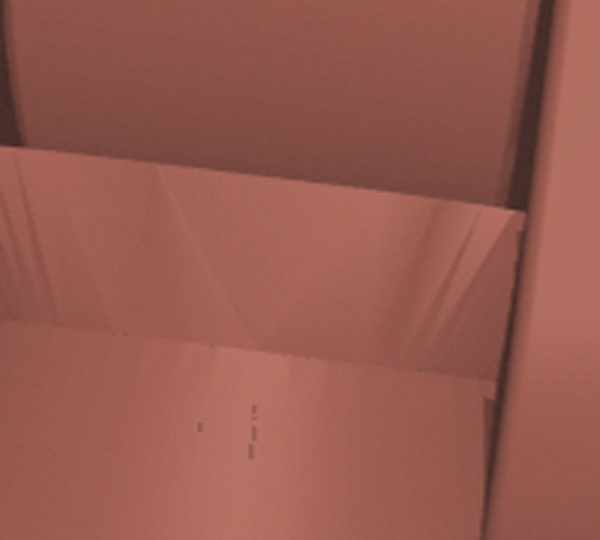

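Run:
```python
from h import *
S=lambda x,y:(x/3+100-.33,y/3+120-.33)
m,A,p=cam("side")
def pr(P): q=A.T@(np.array(P)-p); return ((m['fx']*q[0]/q[2]+m['cx']+.33-100)*3,(m['fy']*q[1]/q[2]+m['cy']+.33-120)*3)
for th in (0,.1,.2,.3):
    # upper far edge of the grip tip
    c,s_=np.cos(th),np.sin(th)
    print(th,"top tip",np.round(pr([609.5,60.2-110*c+7*s_,132+110*s_+7*c])),"grip inner top",np.round(pr([609,60.2-62*c+7*s_,132+62*s_+7*c])))
```

```text
0 top tip [427.  47.] grip inner top [419. 108.]
0.1 top tip [427.  34.] grip inner top [419. 101.]
0.2 top tip [427.  22.] grip inner top [419.  95.]
0.3 top tip [426.  12.] grip inner top [418.  90.]
```

Request:
{"method": "play_rows", "body": {"plan": [[[0,0.4,-1],[0,0,0],1],[[0,0.4,-1],[0,0,0],1],[[0.5,0,-1],[0,0,0],1],[[1,0,-0.7],[0,0,0],1],[[1,0,0],[0,0,0],1],[[1,0,0],[0,0,0],1],[[1,0,0],[0,0,0],1],[[0,0,0],[0,0,0],1]]}}

```text
t: 12.95
eef_pos: [554.0, 147.5, 164.4]
ee_rot: [0.927, 1.559, -0.606]
wrist_force: [-0.1, -0.4, -0.1]
gripper_width: 0.1
```

Run:
```python
from h import *
st([550,155,90])
```

```text
t 12.95 pos [554.  147.5 164.4] F [-0.1 -0.4 -0.1] w 0.1
[[ 0.01   0.999  0.038]
 [-0.007  0.039 -0.999]
 [-1.     0.01   0.007]]
tool shift/20: [ 3.72 -0.22 -0.41]
```

Request:
{"method": "play_rows", "body": {"plan": [[[1,-0.1,0],[0,0,0],1],[[1,-0.1,0],[0,0,0],1],[[1,0,0],[0,0,0],1],[[0.5,0,0],[0,0,0],1],[[0,0,0],[0,0,0],1]]}}

```text
t: 13.45
eef_pos: [553.9, 145.8, 97.5]
ee_rot: [1.113, 1.554, -0.42]
wrist_force: [0.5, -0.1, 0.2]
gripper_width: -0.0
```

Request:
{"method": "play_rows", "body": {"plan": [[[0.4,0.4,0],[0,0,0],1],[[0.1,0.4,0],[0,0,0],1],[[0,0.3,0],[0,0,0],1],[[0,0.2,0],[0,0,0],1],[[0,0,0],[0,0,0],1]]}}

```text
t: 13.95
eef_pos: [582.6, 147.0, 90.4]
ee_rot: [1.125, 1.555, -0.408]
wrist_force: [-2.9, -0.2, 1.9]
gripper_width: -0.2
```

Request:
{"method": "play_rows", "body": {"plan": [[[0,0.2,0],[0,0,0],1],[[0,0.2,0],[0,0,0],1],[[0,0.2,0],[0,0,0],1]]}}

```text
t: 14.25
eef_pos: [583.4, 147.1, 89.7]
ee_rot: [-0.925, 1.556, -2.457]
wrist_force: [-26.8, -3.7, 17.4]
gripper_width: -0.0
```

Run:
```python
from h import *
st()
for n in ("side",):
    p,d=vision.snapshot(n); cv2.imwrite(f"pics/{n}10.png",cv2.resize(p[120:320,100:350],None,fx=3,fy=3,interpolation=2)[:,:,::-1])
```

```text
t 14.25 pos [583.4 147.1  89.7] F [-26.8  -3.7  17.4] w -0.0
[[-0.012  0.999  0.039]
 [-0.009  0.039 -0.999]
 [-1.    -0.012  0.009]]
```

View pics/side10.png

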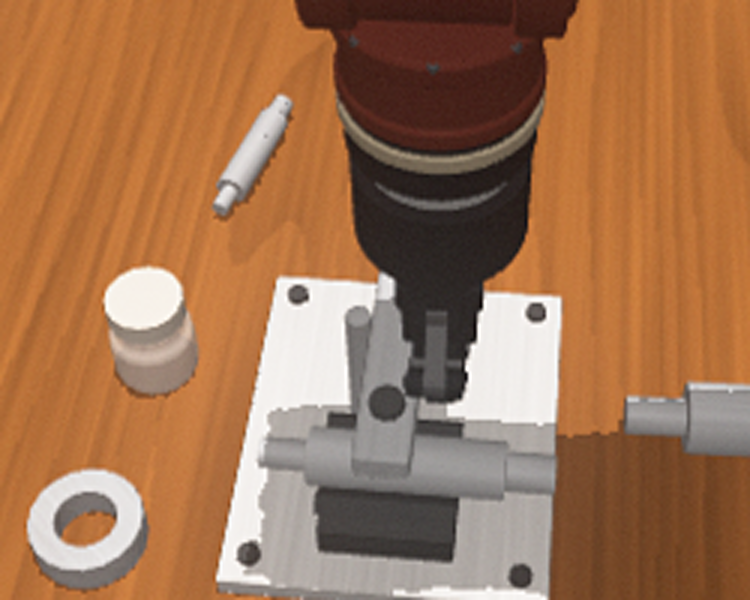

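Request:
{"method": "play_rows", "body": {"plan": [[[0,-0.4,0],[0,0,0],1],[[0,-0.8,0],[0,0,0],1],[[-0.3,-0.5,0],[0,0,0],1],[[-1,0,0],[0,0,0],1],[[-1,0,0],[0,0,0],1],[[-1,0,0],[0,0,0],1],[[-1,0,0],[0,0,0],1],[[-1,0,0],[0,0,0],1]]}}

```text
t: 15.1
eef_pos: [550.8, 146.9, 200.1]
ee_rot: [-0.948, 1.555, -2.48]
wrist_force: [-0.6, 0.2, 0.8]
gripper_width: 0.0
```

Request:
{"method": "play_rows", "body": {"plan": [[[-0.5,-1,1],[0,0,0],1],[[0,-1,1],[0,0,0],1],[[0,-1,1],[0,0,0],1],[[0,-0.5,1],[0,0,0],1],[[0,0,1],[0,0,0],1],[[0,0,1],[0,0,0],1],[[0,0,1],[0,0,0],1],[[0,0,1],[0,0,0],1]]}}

```text
t: 15.9
eef_pos: [491.5, -19.8, 222.1]
ee_rot: [0.445, 1.558, -1.083]
wrist_force: [0.9, 0.3, -0.1]
gripper_width: 0.1
```

Request:
{"method": "play_rows", "body": {"plan": [[[0,0,1],[0,0,0],1],[[0,0,1],[0,0,0],1],[[0,0,1],[0,0,0],1],[[0,0,1],[0,0,0],1],[[0,0,1],[0,0,0],1],[[0,0,1],[0,0,0],1],[[0,0,1],[0,0,0],1],[[0,0,0],[0,0,0],1]]}}

```text
t: 16.7
eef_pos: [501.6, -170.0, 229.5]
ee_rot: [0.733, 1.547, -0.797]
wrist_force: [-0.3, 1.3, -0.7]
gripper_width: 0.1
```

Run:
```python
from h import *
st()
for n in ("top","side"):
    p,d=vision.snapshot(n); np.save(f"pics/{n}11.npy",d); cv2.imwrite(f"pics/{n}11.png",cv2.resize(p[85:265,120:320] if n=="top" else p[120:320,100:350],None,fx=3,fy=3,interpolation=2)[:,:,::-1])
```

```text
t 16.7 pos [ 501.6 -170.   229.5] F [-0.3  1.3 -0.7] w 0.1
[[ 0.017  0.999  0.041]
 [-0.017  0.041 -0.999]
 [-1.     0.016  0.018]]
```

View pics/side11.png

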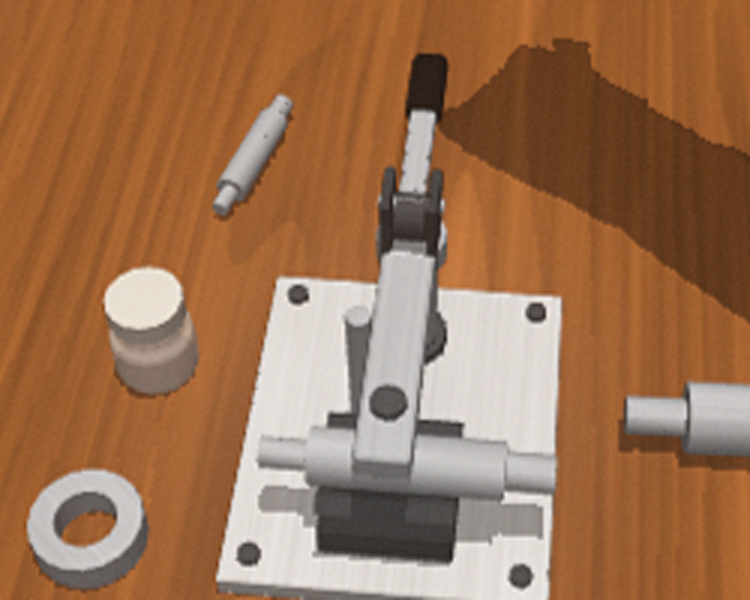

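View pics/top11.png

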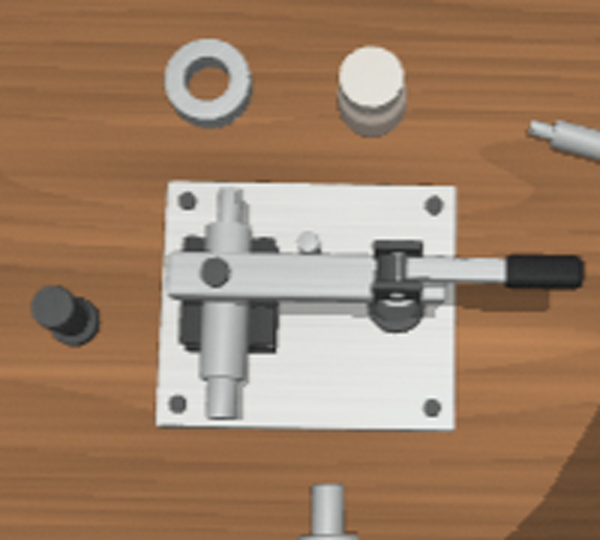

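Run:
```python
from h import *
d=np.load("pics/top11.npy"); C=cloud("top",d)
for x,y in [(530,271),(550,271),(572,271),(470,270),(300,277),(250,277),(185,273),(225,350)]:
    print((x,y),C[int(y/3+85),int(x/3+120)].round(1))
T=lambda x,y:(x/3+120-.33,y/3+85-.33)
s=np.array([607.3,60.2])
a=atz("top",*T(172,275),110.5);b=atz("top",*T(370,278),110.5);print(a,b,"slope",np.arctan2(-(a-b)[0],(a-b)[1])-.011)
t=atz("top",*T(582,271),139);print("lever slope",np.arctan2(-(a-t)[0],(a-t)[1])-.011)
```

```text
(530, 271) [450.2  62.8 868.5]
(550, 271) [606.7 -28.3 139. ]
(572, 271) [607.2 -40.7 138.5]
(470, 270) [606.2  19.  136.2]
(300, 277) [605.7 119.4 109.4]
(250, 277) [605.1 150.4 108.6]
(185, 273) [605.6 190.2 110.4]
(225, 350) [565.7 167.5  73.8]
[604.82657806 197.35399468 110.5       ] [605.86326555  77.5183422  110.5       ] slope -0.0023493054836453645
lever slope -0.001329083794887654
```

Strap home (about 0 rad), lever level at 139 mm top, strap top about 110 mm: all clamped. Handing in.

```bash
python3 -c "
from plant import close_job; print(close_job())"
```

```text
the job is handed in; nothing more can be done
None
```

The shaft is clamped and the job is handed in. No verdict came back. The robot clock stood at about 17 s of the 54 s allowed.

- **Strap:** I swung it home with the shut fingers until it met the stop pin, at about 30 N with no further travel.
- **Lever:** I then pressed it fully down, reaching about 23 N on the wrist at the stop.
- **Correction:** Pressing the lever dragged the strap about 0.03 rad off its stop. I pushed it back against the pin (27 N) with the lever down, then backed the arm well clear.

**Last checks from the cameras:**
- The strap is within 0.01 rad of home.
- The lever is level, with its grip top at 139 mm.
- The strap top is at about 109–110 mm, which matches the clamped height.
- The shaft, ring gauge, plug gauge and jar look unmoved.

**Not checked:** I could not measure the pad's force on the shaft. I infer it from the strap height and the lever being on its stop.

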